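# Free the split ring of the window mount

## Task

First take the hold-down bar off the round window mount by its red knob and stand it on the bench clear of the mount. Then lift the pick out of its rack by its bare steel neck, stand it on the bench and let go, take it again by its blue grip, put its toe through the mount's slot under the end of the split ring, lift that end out of its groove with the pick and pull it outward so that it stays lying on top of the rim. Finally put the pick back on the bench clear of the mount; never touch the ring with the fingers, and leave the other things where they are.

Things in the scene. Friction and masses are not known exactly. Their poses are not given: they have to be found in the camera images.
- mount: fixed round black window mount, 168 mm across, 44 mm high, origin at the centre of its underside, z up. Its flat rim (radius 58 to 84 mm) is at z = 44 mm. Inside the rim is the groove, an aluminium shelf (radius 34 to 58 mm) at z = 36 mm on which the ring lies; inside that is a bore down to a glass window with its top at z = 20 mm. A radial slot about 28 mm wide cuts right through rim and shelf on the mount's -y side, from the outside to the bore, its floor at z = 18 mm
- ring: loose split steel ring (C shape) of about 80 g lying in the groove, radii 43 and 55 mm, 6 mm thick, about 3 mm of play to the groove's wall; origin at its centre on the underside. The 40 degree gap begins 20 degrees beyond the slot's middle towards +x, so that the ring's end bridges the slot (ring axes as the mount's, within a few degrees)
- ring_end (a point): point on the ring near the end that bridges the slot, half-way through its thickness and width (radius 49 mm); 39 mm above the mount's underside when seated, 47 mm or more when this end lies on the rim. With the end moved about 12 mm outward it stays on the rim
- bar_knob (a point): middle of the graspable red knob (24 mm diameter, from 12 to 46 mm above the bar's underside) of the hold-down bar; this point is 34 mm above the underside. The bar is aluminium, 100 x 30 x 12 mm (x, y, z), about 0.25 kg, lying on the rim across the slot and the ring's end
- pick_neck (a point): middle of the bare steel neck of the pick: 50 mm long, 18 mm wide, 20 mm high, this point 36 mm above the pick's underside. The pick is loose, 0.12 kg, 180 mm long along its x, toe to +x, and stands level on the foot of its toe and its heel. All of the pick's points share its axes, z up as it stands
- pick_grip (a point): point to hold on the pick's blue grip, 65 mm behind the neck point and at the same height; the grip reaches from 60 mm behind this point to 40 mm ahead of it, 18 mm wide, 20 mm high. A heel 26 mm wide reaches down to the underside at its rear end (48 to 60 mm behind this point). The pick's centre of mass is about 40 mm ahead of this point
- pick_tip (a point): front end of the pick's toe, at the underside, 55 mm ahead of the neck point and 36 mm lower. The toe runs 30 mm back from here, 12 mm wide, 5 mm thick, with a nub at its very end, 4.5 mm long, standing up to 9 mm above the underside. Then a leg 10 mm thick (30 to 40 mm behind the tip) goes up to the neck; everything behind the leg is at least 26 mm above the underside, save for the heel
- rack: fixed grey rack on the bench, a channel open at the top and at the front (+x), 48 mm high and 59 mm wide, its walls 31 mm apart and running from 108 mm behind to 9 mm ahead of the origin; the pick stands in it, toe to the rack's +x, its neck sticking out ahead; the walls hide the blue grip up to above its top. Origin under the middle of the stored pick, 35 mm behind its neck point
- vial: bystander: small jar, 44 mm across, 60 mm high
- fan: bystander: flat black fan, 60 x 60 x 25 mm
- case: bystander: flat black slide case, 110 x 110 x 14 mm
- spacer: bystander: brass ring without a split, 72 mm across, 12 mm high
- post: bystander: aluminium post on a round foot, 44 mm across, 65 mm high
- driver: bystander: orange screwdriver, 170 mm long
Not all that is in view belongs to the job. Several things look just like the part that bears pick_neck: the one meant starts farthest from the robot's base. What is shaped like the ring but purple or yellow is not meant.

How it is judged (in metres and radians):
On the way, in this order (a step that is already met when the one before it is completed fails the run):
1. the hold-down bar stands on the bench, let go, clear of the mount (its knob more than 100 mm from the mount's centre) (horizontal distance between bar_knob and mount above 0.1 m and height (world z) of bar_knob below 0.04 m and angle between bar_knob's own z axis and vertical below 0.2 rad and contact force between the fingers and bar below 0.05 N), for 0.2 s.
2. the pick, out of the rack, stands upright on the bench and is let go (distance of pick_neck from where it was at the start of the episode above 0.06 m and horizontal distance between pick_grip and rack above 0.06 m and height (world z) of pick_tip below 0.012 m and height (world z) of pick_grip below 0.045 m and angle between pick_grip's own z axis and vertical below 0.2 rad and contact force between the fingers and pick below 0.05 N), for 0.2 s.
3. the ring's end is raised at least 7 mm on the pick, which is held by its blue grip (z of ring_end in the frame of mount above 0.046 m and contact force between pick and ring above 0.05 N and contact force between the fingers and pick above 0.5 N and x of the grasp point in the frame of pick_grip below 0.05 m), for 0.2 s.
At the end, for the whole second after the job is handed in: Ring at rest on the mount (centres within 50 mm, tilt under 0.3 rad), ring_end over 44.5 mm above the mount's underside; pick at rest on the bench, tip over 86 mm from the mount's centre, not touching the ring; bar on the bench, knob over 100 mm from the mount's centre (z of ring_end in the frame of mount above 0.0445 m and horizontal distance between ring and mount below 0.05 m and angle between ring's own z axis and vertical below 0.3 rad and linear speed of each of ring, pick below 0.02 m/s and contact force between pick and ring below 0.05 N and horizontal distance between pick_tip and mount above 0.086 m and height (world z) of pick_grip below 0.045 m and height (world z) of each of pick_tip, bar_knob below 0.04 m and horizontal distance between bar_knob and mount above 0.1 m).
It fails at once if the fingers touch the ring (contact force between the fingers and ring above 0.5 N).
It fails at once if a bystander is shifted by more than 30 mm (distance of any of vial, fan, case, spacer, post, driver from where it was at the start of the episode above 0.03 m).
It also fails if it takes over 72 s, if anything falls off the work surface, if the arm or the gripper's body presses on something with over 40 N, if the wrist force passes 120 N, or if a joint passes its speed limit or range.

## Robot

A 6-joint arm with a two-finger parallel gripper is mounted at the origin on the work surface. World frame = base frame: x ahead of the robot, y to its left, z up, the work surface at z = 0. Lengths are in mm, angles in degrees, forces in N, time in s.
With the tool pointing down it reaches from about 375 to 900 mm from the base axis. Payload 3.1 kg.
Tool frame: the origin (TCP) lies at the very end of the fingers, on their centre line; the grasp point (between the pads) lies 19 mm behind it (env.grip_depth is the distance from the TCP to the grasp point, in mm); z points along the fingers, y is the line along which they close (so a half turn about z gives the same grasp; the last joint's range is limited). The gripper opens to 87 mm and grips with 3 to 60 N. Pads are 19 mm wide; open, the fingers measure 117 mm over their backs; the gripper's body (75 mm by 190 mm) begins 51 mm behind the grasp point.
Start: joints at [-74.914, 30.224, 82.088, -0, 67.689, -10.227], TCP at [267.248, -564.956, 222.548] pointing down, gripper open.
Joint ranges: [-176.69, 176.69], [-43.24, 126.21], [12.49, 139.97], [-82, 262], [0, 151.66], [-163.58, 163.58]. Speed limits (degrees/s): [159.86, 159.86, 180, 180, 180, 180].

## Interface

Orientations are given as [roll, pitch, yaw] about the fixed x, y, z axes, in that order (R = Rz(yaw) Ry(pitch) Rx(roll)).
In Python, from plant import env, capture, spotter gives the robot as it stands.
- The arm moves only by the tool arm_command, never from a script. Its argument "motion" is a list of rows, each a list of 2 entries, a list of its own where there are three numbers: the shift along the tool's x, y, z in m, then the turn about the tool's z in rad. In form: [[[tx, ty, tz], turn], ...]. A call has 1 to 20 rows; each row shifts and turns the commanded pose from where the row before left it, along the tool's axes as they then stand; what a row does not reach is not made up. A row lasts 1/8 s, in which the tool goes at most 62.5 mm and 10.7 degrees, less where a joint would pass 70% of its speed; a pose out of reach is approached as far as the arm can. A call with a gripper value outside its range is refused whole. "jaw" is the opening in per cent of the stroke, from 0 (shut) to 100 (fully open), set as the call begins (left out, the last holds). The fingers move at their own pace and stop on an object; "newtons" is the grip in N (left out, the last holds). Time passes only in rows, so rows that do not move let the fingers close. It gives the time, the measured TCP pose, the force, the opening and the grip force at its end, in the units of the state.
- env.get_obs(): the state, without advancing time (a new reading comes with each control period).
- capture(name): name is "side" or "top"; returns a dict with "pixels" (400x640x3 uint8, red, green, blue), "fx", "fy", "cx", "cy" (pixels), "R" (3x3) and "t" (3): a world point X has camera coordinates R X + t. Camera axes: x right, y down, z forward; pixel columns grow to the right and rows downward; lengths in mm; the calibration is good to about 2 mm. A picture is of the moment at which its call begins. There is no depth.
- env.job_done(): hands the job in; it is judged then, once.
Trained networks look in a picture, given as the dict that the camera call returned (one of the last four; its "shot" number tells which), for a name from the list of things; names that differ only in an ending like _2 or _b are one class to them, and where a whole thing is asked for, a point or a joint stands for the part that bears it (a point fixed in the world has none). Each returns a list of dicts, best first, with "p" (0 to 1); they miss things now and then, are a little off and sometimes report something else, mostly with a low value. They report only what shows in the picture. A call takes as long as a camera call. They do not tell look-alikes from the thing itself.
- spotter.trace(name, picture): "mask" (400x640 bool, what is visible of it) and "location" ([row, column] in pixels, amid what is visible of it).
- spotter.landmark_of(name, picture): "location" ([row, column] in pixels: a listed point, or the origin of a listed thing).
The state is a dict: "clock": time; "joints": joint angles; "dq": joint speeds; "joint_efforts": joint torques, N m; "eef_pos": TCP position; "eef_rot": TCP orientation; "force": force on the tool from outside, world axes, zero at the start; "ft_torque": the same for the moment, N m; "opening": finger opening in mm; "grasp_force": force on a finger pad.
Only numpy, scipy, OpenCV 4.12 (cv2) and the standard library are available. Lean on these libraries where they do the work, as an engineer would, in place of code of your own. Each camera call takes 0.05 s, during which the arm holds its last target. There are 200 camera calls.

## Working session

There is one attempt and no reset: what is moved stays moved. The work goes in short steps, Python scripts to look and compute and a tool call to move; the robot and the scene stay as the last step left them, time stands still between calls to the robot, and variables do not carry over. Pictures are saved under pics/ and viewed, at most 12 in all, crops included, and the job is handed in when it is done.

Besides the shell and the picture viewer there is one more tool, called after "Emit:" by a JSON object that holds its "method" and its "body", one argument or row to a line. arm_command: Moves the arm, as the interface text tells. Its arguments: {"type":"object","properties":{"motion":{"type":"array"},"jaw":{"type":"number"},"newtons":{"type":"number"}},"required":["motion"]}

```bash
ls; mkdir -p pics; cat > h.py <<'E'
import numpy as np, cv2
from plant import env, capture, spotter
def ray(c,rc):
    d=np.array([(rc[1]-c["cx"])/c["fx"],(rc[0]-c["cy"])/c["fy"],1.0]); R=np.array(c["R"]);t=np.array(c["t"])
    d=R.T@d; return -R.T@t, d/np.linalg.norm(d)
def atz(c,rc,z):
    o,d=ray(c,rc); return o+d*(z-o[2])/d[2]
def tri(c1,p1,c2,p2):
    o1,d1=ray(c1,p1);o2,d2=ray(c2,p2)
    A=np.stack([d1,-d2],1); s=np.linalg.lstsq(A,o2-o1,rcond=None)[0]
    a=o1+s[0]*d1;b=o2+s[1]*d2
    return (a+b)/2,np.linalg.norm(a-b)
def proj(c,X):
    q=np.array(c["R"])@np.array(X)+np.array(c["t"]); return np.array([c["fy"]*q[1]/q[2]+c["cy"],c["fx"]*q[0]/q[2]+c["cx"]])
def save(c,n,crop=None,s=1):
    im=np.array(c["pixels"])[:,:,::-1]
    if crop: im=im[crop[0]:crop[1],crop[2]:crop[3]]
    cv2.imwrite("pics/"+n,cv2.resize(im,None,fx=s,fy=s,interpolation=cv2.INTER_CUBIC))
E
python3 - <<'E'
from h import *
C={n:capture(n) for n in("side","top")}
ims=[np.array(C[n]["pixels"])[:,:,::-1] for n in C]
for n in C: save(C[n],n+"0.png",None,1.25); print(n,(-np.array(C[n]["R"]).T@np.array(C[n]["t"])).round(),C[n]["fx"])
for k in ["mount","ring","ring_end","bar_knob","pick_neck","pick_grip","pick_tip","rack","vial","fan","case","spacer","post","driver"]:
    for n in C:
        print(k,n,[(round(r["p"],2),np.round(r["location"],1).tolist(),atz(C[n],r["location"],{"ring_end":39,"ring":36,"bar_knob":78,"pick_neck":36,"pick_grip":36}.get(k,0)).round().tolist()) for r in spotter.landmark_of(k,C[n])[:5]])
E
```

```text
pics
side [177. 647. 967.] 414.5969520179016
top [ 416.  -30. 1059.] 364.82926565480614
mount side [(0.9, [230.3, 262.0], [647.0, 110.0, -0.0])]
mount top [(0.66, [172.7, 268.9], [636.0, 121.0, 0.0])]
ring side [(0.88, [257.8, 359.1], [359.0, 77.0, 36.0]), (0.81, [201.1, 220.1], [795.0, 103.0, 36.0]), (0.7, [222.0, 259.2], [653.0, 110.0, 36.0])]
ring top [(0.94, [268.4, 285.3], [361.0, 60.0, 36.0]), (0.77, [165.5, 270.6], [650.0, 112.0, 36.0]), (0.67, [112.8, 286.6], [809.0, 72.0, 36.0]), (0.54, [163.4, 287.2], [657.0, 65.0, 36.0])]
ring_end side [(0.78, [211.9, 269.2], [647.0, 68.0, 39.0]), (0.6, [260.1, 340.3], [398.0, 109.0, 39.0]), (0.55, [205.8, 202.3], [827.0, 145.0, 39.0])]
ring_end top [(0.81, [164.3, 288.7], [654.0, 60.0, 39.0]), (0.76, [107.9, 269.5], [822.0, 122.0, 39.0]), (0.75, [164.9, 272.3], [651.0, 107.0, 39.0]), (0.63, [156.0, 192.3], [672.0, 338.0, 39.0])]
bar_knob side [(0.73, [199.2, 267.5], [657.0, 56.0, 78.0])]
bar_knob top [(0.85, [161.4, 288.1], [653.0, 59.0, 78.0])]
pick_neck side [(0.87, [183.8, 341.5], [519.0, -134.0, 36.0]), (0.79, [143.8, 357.5], [555.0, 
[... 1065 characters left out ...]
, 286.3], [763.0, -206.0, 0.0])]
vial top [(0.53, [131.9, 378.4], [768.0, -203.0, 0.0])]
fan side [(0.88, [176.9, 256.8], [780.0, -56.0, 0.0])]
fan top []
case side [(0.89, [128.8, 314.4], [737.0, -352.0, 0.0])]
case top [(0.81, [145.9, 427.1], [728.0, -348.0, 0.0]), (0.18, [223.9, 430.2], [495.0, -352.0, 0.0])]
spacer side [(0.71, [351.2, 274.3], [427.0, 383.0, 0.0])]
spacer top [(0.52, [241.5, 179.8], [428.0, 371.0, 0.0])]
post side [(0.59, [331.6, 238.7], [527.0, 386.0, 0.0])]
post top [(0.72, [208.7, 176.9], [523.0, 387.0, 0.0]), (0.23, [144.1, 424.2], [733.0, -339.0, 0.0])]
driver side [(0.64, [288.7, 195.2], [692.0, 349.0, 0.0])]
driver top [(0.75, [152.3, 193.2], [694.0, 351.0, 0.0])]
```

View pics/top0.png

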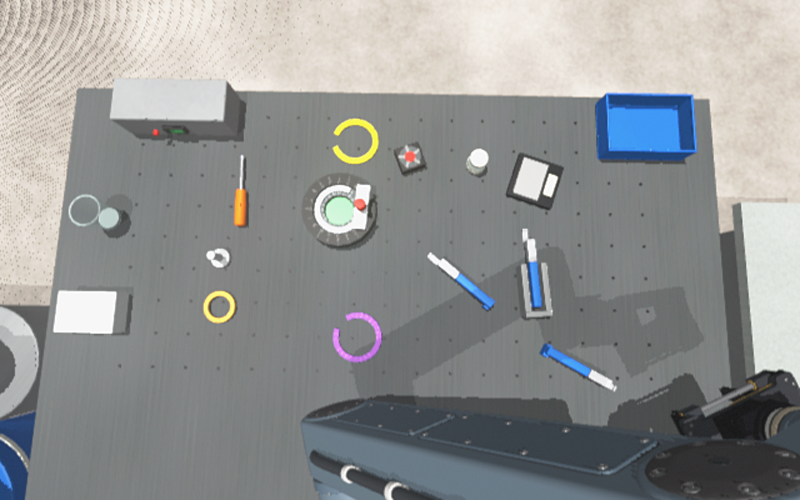

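View pics/side0.png

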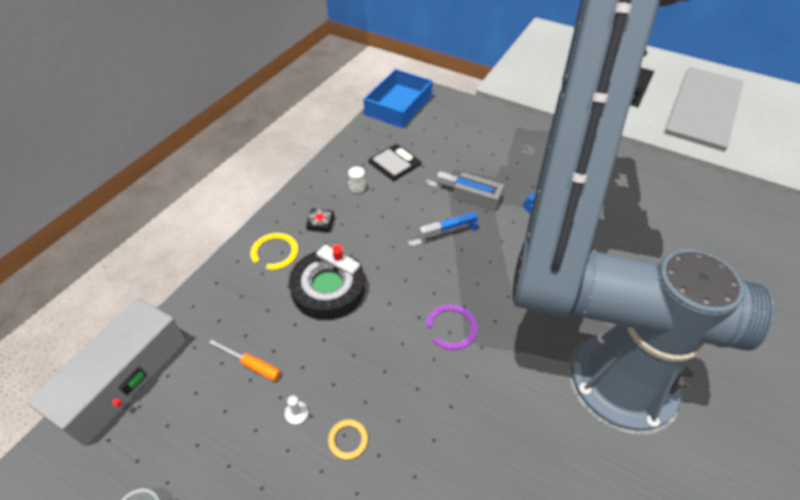

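```bash
python3 - <<'E'
from h import *
o=env.get_obs(); print({k:np.round(v,2).tolist() for k,v in o.items()})
E
python3 -c "import plant;print([x for x in dir(plant.env) if x[0]!='_'])"
```

```text
{'clock': 1.5, 'joints': [-74.91, 30.22, 82.09, 0.0, 67.69, -10.23], 'dq': [-0.06, -0.08, 0.08, -0.03, 0.02, 0.03], 'joint_efforts': [0.0, -44.0, -17.7, 0.06, 0.05, -0.0], 'eef_pos': [267.27, -564.94, 222.57], 'eef_rot': [-180.0, -0.0, 25.31], 'force': [-0.59, -0.45, -0.47], 'ft_torque': [-0.07, -0.01, -0.0], 'grasp_force': 0.0, 'opening': 87.04}
['IKError', 'get_obs', 'grip_depth', 'job_done']
```

```bash
python3 - <<'E'
from h import *
S=capture("side");T=capture("top")
def best(k,c,ref,z):
    r=[x for x in spotter.landmark_of(k,c)]
    r=[(np.linalg.norm(atz(c,x["location"],z)[:2]-ref),x) for x in r]
    r=[x for x in r if x[0]<45]
    return min(r,key=lambda a:a[0])[1]["location"] if r else None
for k,ref,z in [("mount",(642,115),0),("ring",(650,112),36),("ring_end",(650,65),39),("bar_knob",(655,58),78),("pick_neck",(557,-322),36),("pick_grip",(497,-331),36),("pick_tip",(604,-318),0),("rack",(518,-323),0)]:
    a=best(k,S,ref,z);b=best(k,T,ref,z)
    if a is None or b is None: print(k,"miss",a,b);continue
    X,e=tri(S,a,T,b);print(k,X.round(1),round(e,1))
    Z=atz(S,a,z),atz(T,b,z);print("   z-fixed",Z[0].round(1)[:2],Z[1].round(1)[:2])
def cr(c,r0,r1,c0,c1,w,h): return cv2.resize(np.array(c["pixels"])[r0:r1,c0:c1,::-1],(w,h),interpolation=cv2.INTER_CUBIC)
A=np.hstack([cr(T,130,205,235,310,400,400),cr(S,185,260,222,297,400,400)])
B=np.hstack([cr(T,180,265,390,475,200,200),cr(S,125,175,335,410,300,200),np.zeros((200,300,3),np.uint8)])
cv2.imwrite("pics/m1.png",np.vstack([A,B]))
E
```

```text
mount [650.2 114.6  -5.5] 3.0
   z-fixed [649. 118.] [647.6 113.3]
ring [649.7 110.   28.3] 7.4
   z-fixed [649.5 115.2] [644.4 107.5]
ring_end [647.2  72.7  43.4] 12.6
   z-fixed [655.9  71.4] [642.2  70.6]
bar_knob [651.6  63.5  74.4] 4.0
   z-fixed [651.8  66.2] [648.8  62.4]
pick_neck [ 558.4 -319.1   47.1] 0.7
   z-fixed [ 562.7 -330.9] [ 560.3 -322.2]
pick_grip [ 498.  -327.3   46.5] 1.0
   z-fixed [ 502.1 -338.2] [ 498.3 -330.5]
pick_tip [ 608.9 -318.     3.4] 19.4
   z-fixed [ 619.8 -318.4] [ 600.4 -322.3]
rack [ 517.9 -340.    -8.5] 8.5
   z-fixed [ 518.8 -329.9] [ 513.1 -339. ]
```

View pics/m1.png

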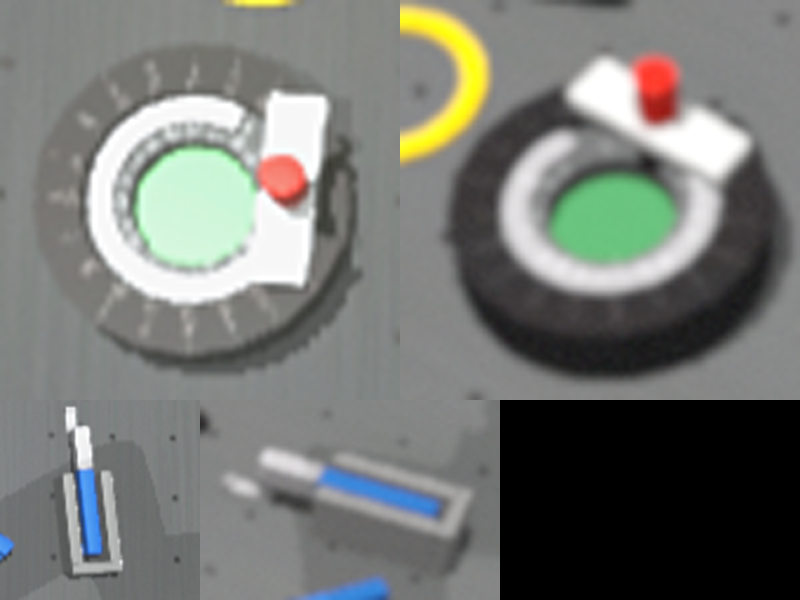

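```bash
cat >> h.py <<'E'
from scipy.optimize import least_squares
def cyl(x,y,r,z0,z1,c):
    a=np.linspace(0,2*np.pi,60); P=[proj(c,(x+r*np.cos(t),y+r*np.sin(t),z))[::-1] for z in(z0,z1) for t in a]
    return cv2.convexHull(np.array(P,np.float32))
def fill(h):
    m=np.zeros((1600,2560),np.uint8); cv2.fillPoly(m,[np.round((h+.5)*4).astype(np.int32)],1); return cv2.resize(m.astype(np.float32),(640,400),interpolation=cv2.INTER_AREA)
def fitcyl(ms,cs,r,z0,z1,g,joint=True):
    from scipy.optimize import minimize
    def f(p): return sum(np.abs(fill(cyl(p[0],p[1],r,z0,z1,c))-m).sum() for m,c in zip(ms,cs))
    R=minimize(f,g,method="Nelder-Mead",options=dict(initial_simplex=[g,(g[0]+8,g[1]),(g[0],g[1]+8)],xatol=.1,fatol=.1)); return R.x.round(1),R.fun
def red(c,ref):
    im=np.array(c["pixels"]).astype(int); m=((im[:,:,0]>120)&(im[:,:,1]<.5*im[:,:,0])&(im[:,:,2]<.5*im[:,:,0]))
    q=proj(c,ref); yy,xx=np.mgrid[:400,:640]; m&=(np.hypot(yy-q[0],xx-q[1])<16); return m.astype(np.float32)
E
python3 - <<'E'
from h import *
S=capture("side");T=capture("top")
ms=[red(c,(651,63,78)) for c in(S,T)];print([m.sum() for m in ms])
for mm,cc in [(ms,(S,T)),(ms[:1],(S,)),(ms[1:],(T,))]: print("knob",fitcyl(mm,cc,12,56,90,(651,63)))
Ms=[]
for c in(S,T):
    m=np.zeros((400,640),bool)
    for k in("mount","ring","bar_knob"):
        for r in spotter.trace(k,c)[:4]:
            if np.linalg.norm(np.array(r["location"])-proj(c,(648,110,40)))<22 and k!="bar_knob": m|=r["mask"]
    m=cv2.morphologyEx(m.astype(np.uint8),cv2.MORPH_CLOSE,np.ones((9,9)))
    h=cv2.convexHull(max(cv2.findContours(m,0,2)[0],key=len)); m2=np.zeros_like(m); cv2.fillPoly(m2,[h],1); Ms.append(m2.astype(np.float32)); print(m.sum(),m2.sum())
for mm,cc in [(Ms,(S,T)),(Ms[:1],(S,)),(Ms[1:],(T,))]: print("mount",fitcyl(mm,cc,84,0,44,(648,113)))
E
```

```text
[np.float32(72.0), np.float32(26.0)]
knob (array([648.9,  58.9]), np.float64(104.1875))
knob (array([650.8,  53.5]), np.float64(42.0625))
knob (array([645.4,  58.1]), np.float64(60.75))
2439 2694
2399 2822
mount (array([645.5, 113.2]), np.float64(325.4375))
mount (array([643.2, 113.4]), np.float64(221.9375))
mount (array([646.8, 112.9]), np.float64(54.9375))
```

Emit:
{"method": "arm_command", "body": {
  "motion": [
    [[0,0,0],-0.1613],
    [[0,0,0],-0.1613],
    [[0,0,0],-0.1613],
    [[0,0,0],-0.1613],
    [[0,0,0],-0.1613],
    [[0,0,0],-0.1613],
    [[0,0,0],-0.1613]
  ],
  "jaw": 55
}}

```text
clock: 3.68
eef_pos: [267.3, -564.9, 222.5]
eef_rot: [180.0, -0.0, 90.3]
force: [-0.2, 0.6, 0.5]
opening: 48.3
grasp_force: 0.0
```

```bash
sed -i 's/>120)&(im\[:,:,1\]<.5\*im\[:,:,0\])&(im\[:,:,2\]<.5\*im/>90)\&(im[:,:,1]<.66*im[:,:,0])\&(im[:,:,2]<.66*im/' h.py; python3 - <<'E'
from h import *
S=capture("side");T=capture("top")
ms=[red(c,(651,63,78)) for c in(S,T)];print([m.sum() for m in ms])
for mm,cc in [(ms,(S,T)),(ms[:1],(S,)),(ms[1:],(T,))]: print("knob",fitcyl(mm,cc,12,56,90,(651,63)))
cen=[np.argwhere(m).mean(0) for m in ms]; print(tri(S,cen[0],T,cen[1]))
E
```

```text
[np.float32(87.0), np.float32(65.0)]
knob (array([649. ,  58.9]), np.float64(57.0))
knob (array([650.1,  57.2]), np.float64(27.4375))
knob (array([648.2,  60.7]), np.float64(23.0))
(array([647.5695004 ,  59.41850287,  79.31323871]), np.float64(0.7524665863871504))
```

Emit:
{"method": "arm_command", "body": {
  "motion": [
    [[0.045,0.0273,0],0],
    [[0.045,0.0273,0],0],
    [[0.045,0.0273,0],0],
    [[0.045,0.0273,0],0],
    [[0.045,0.0273,0],0],
    [[0.045,0.0273,0],0],
    [[0.045,0.0273,0],0],
    [[0.045,0.0273,0],0],
    [[0.045,0.0273,0],0],
    [[0.045,0.0273,0],0],
    [[0.045,0.0273,0],0],
    [[0.045,0.0273,0],0],
    [[0.045,0.0273,0],0],
    [[0.042,0.0273,0.02],0]
  ]
}}

```text
clock: 5.52
eef_pos: [651.7, 63.7, 204.3]
eef_rot: [179.7, 0.0, 89.8]
force: [1.2, -1.1, -0.0]
opening: 48.1
grasp_force: 0.0
```

Emit:
{"method": "arm_command", "body": {
  "motion": [
    [[-0.0044,-0.0027,0.03],0],
    [[0,0,0.05],0],
    [[0,0,0.04],0],
    [[0,0,0.015],0],
    [[0,0,0.0065],0],
    [[0,0,0],0]
  ]
}}

```text
clock: 6.28
eef_pos: [647.6, 57.6, 62.1]
eef_rot: [179.9, 0.0, 90.0]
force: [-0.9, 0.5, 0.8]
opening: 47.5
grasp_force: 0.0
```

Emit:
{"method": "arm_command", "body": {
  "motion": [
    [[0,0,0],0],
    [[0,0,0],0],
    [[0,0,0],0],
    [[0,0,0],0],
    [[0,0,-0.01],0],
    [[0,0,-0.02],0],
    [[0,0,0],0]
  ],
  "jaw": 10,
  "newtons": 25
}}

```text
clock: 7.15
eef_pos: [648.4, 57.6, 93.5]
eef_rot: [179.7, 0.0, 90.0]
force: [0.1, -0.9, -3.4]
opening: 23.6
grasp_force: 25.0
```

Emit:
{"method": "arm_command", "body": {
  "motion": [
    [[0,0,-0.01],0],
    [[0,-0.04,0],0],
    [[0,-0.05,0],0],
    [[0,-0.05,0],0],
    [[0,-0.018,0.01],0],
    [[0,0,0.035],0],
    [[0,0,0.025],0],
    [[0,0,0.008],0],
    [[0,0,0.006],0],
    [[0,0,0],0]
  ]
}}

```text
clock: 8.4
eef_pos: [489.4, 57.6, 17.7]
eef_rot: [179.9, 0.0, 90.0]
force: [-0.3, 0.4, -3.3]
opening: 23.4
grasp_force: 25.0
```

Emit:
{"method": "arm_command", "body": {
  "motion": [
    [[0,0,0.001],0],
    [[0,0,0],0]
  ]
}}

```text
clock: 8.65
eef_pos: [489.5, 57.6, 17.3]
eef_rot: [179.9, 0.0, 90.0]
force: [-0.8, 0.9, 5.4]
opening: 23.5
grasp_force: 25.0
```

Emit:
{"method": "arm_command", "body": {
  "motion": [
    [[0,0,0],0],
    [[0,0,0],0],
    [[0,0,-0.02],0],
    [[0,0,-0.05],0],
    [[0,0,-0.05],0],
    [[-0.03,0,-0.02],0]
  ],
  "jaw": 55
}}

```text
clock: 9.4
eef_pos: [490.0, 28.4, 158.9]
eef_rot: [179.7, 0.0, 90.2]
force: [0.4, -0.0, -0.4]
opening: 47.8
grasp_force: 0.0
```

```bash
cat >> h.py <<'E'
def nearest(k,c,ref,z,lim=45):
    r=[(np.linalg.norm(atz(c,x["location"],z)[:2]-ref),x["p"],x["location"]) for x in spotter.landmark_of(k,c)]
    r=[x for x in r if x[0]<lim]; return min(r,key=lambda a:a[0])[2] if r else None
def meas(lst,n=3):
    shots=[(capture("side"),capture("top")) for _ in range(1)]
    for k,ref,z in lst:
        for S,T in shots:
            a=nearest(k,S,ref,z);b=nearest(k,T,ref,z)
            if a is None or b is None: print(k,"miss",a,b); continue
            X,e=tri(S,a,T,b); print(k,X.round(1),round(e,1),"| S",atz(S,a,z)[:2].round(1),"T",atz(T,b,z)[:2].round(1))
    return shots[-1]
E
python3 - <<'E'
from h import *
S,T=meas([("pick_neck",(557,-322),36),("pick_grip",(497,-331),36),("pick_tip",(610,-318),0),("rack",(520,-325),0),("bar_knob",(490,58),34),("ring_end",(648,62),39),("ring",(648,112),36),("mount",(646,113),0)])
def cr(c,r0,r1,c0,c1,w,h): return cv2.resize(np.array(c["pixels"])[r0:r1,c0:c1,::-1],(w,h),interpolation=cv2.INTER_CUBIC)
A=np.hstack([cr(T,140,200,235,315,400,300),cr(S,185,260,212,312,400,300)])
B=np.hstack([cr(T,180,250,395,465,300,300),cr(S,125,185,335,435,500,300)])
cv2.imwrite("pics/m2.png",np.vstack([A,B]))
E
```

```text
pick_neck miss None [198.5, 423.3]
pick_grip [ 500.1 -336.3   39.1] 3.1 | S [ 499.8 -340.1] T [ 501.8 -336.7]
pick_tip miss None [187.0, 420.0]
rack [ 519.4 -341.    -7.3] 9.5 | S [ 521.2 -331.9] T [ 514.3 -340.5]
bar_knob miss None None
ring_end [655.1  62.7  27.8] 4.6 | S [647.   69.2] T [654.6  62.5]
ring [650.3 112.7  33.8] 7.2 | S [652.9 114.7] T [646.4 111. ]
mount [641.8 114.2  11.3] 0.6 | S [647.  107.8] T [644.5 115.8]
```

View pics/m2.png

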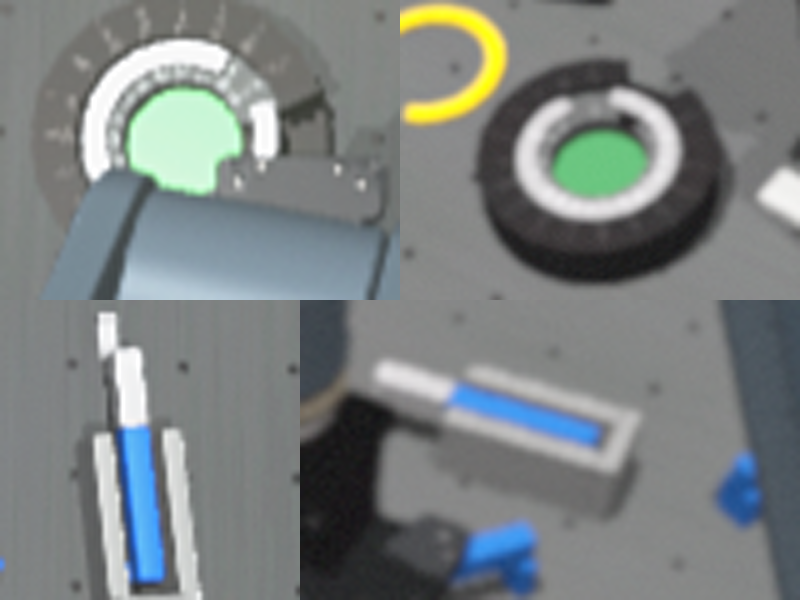

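```bash
python3 - <<'E'
from h import *
S=capture("side");T=capture("top")
tp=[(190.7,424.1),(209.1,425.6),(244.9,429.5)]; sp=[(138.7,350.3),(143.3,365.1),(151.9,395.1)]
for a,b in zip(sp,tp): X,e=tri(S,a,T,b); print(X.round(1),round(e,1),atz(T,b,46)[:2].round(1),atz(S,a,46)[:2].round(1))
# blue centroid
def blue(c,ref,r):
    im=np.array(c["pixels"]).astype(int); m=(im[:,:,2]>110)&(im[:,:,0]<.6*im[:,:,2]); q=proj(c,ref); yy,xx=np.mgrid[:400,:640]; return m&(np.hypot(yy-q[0],xx-q[1])<r)
c=[]
for C,r in((S,22),(T,28)):
    m=blue(C,(493,-331,46),r).astype(np.uint8); n,l,s,ce=cv2.connectedComponentsWithStats(m); i=1+np.argmax(s[1:,4]); pts=np.argwhere(l==i); rc=pts.mean(0); c.append(rc); u,sv,vt=np.linalg.svd(pts-rc); 
    a,b=rc+vt[0]*20,rc-vt[0]*20; pa,pb=atz(C,a,46),atz(C,b,46); d=(pa-pb)*np.sign((pa-pb)[0]); print(s[i],rc.round(1),"axis yaw",np.degrees(np.arctan2(d[1],d[0])).round(1), atz(C,rc,46).round(1))
print(tri(S,c[0],T,c[1]))
E
```

```text
[ 584.3 -324.    42.8] 1.3 [ 584.4 -322.9] [ 582.3 -320.9]
[ 531.9 -327.1   43.7] 2.0 [ 532.6 -326.1] [ 530.1 -325. ]
[ 431.5 -335.9   45.3] 5.3 [ 433.9 -334.8] [ 428.8 -336.2]
[365 142  30  12 135] [147.5 379.8] axis yaw 5.5 [ 480.  -330.7   46. ]
[422 209  12  37 295] [227.6 427.5] axis yaw 4.9 [ 481.2 -330.2   46. ]
(array([ 480.56665613, -330.40128202,   46.07684678]), np.float64(1.2635982598459015))
```

Emit:
{"method": "arm_command", "body": {
  "motion": [
    [[-0.044,0.0084,0],0],
    [[-0.044,0.0084,0],0],
    [[-0.044,0.0084,0],0],
    [[-0.044,0.0084,0],0],
    [[-0.044,0.0084,0],0],
    [[-0.044,0.0084,0],0],
    [[-0.044,0.0084,0],0],
    [[-0.044,0.0084,0],0],
    [[0,0,0],0.165],
    [[0,0,0],0.165],
    [[0,0,0],0.165],
    [[0,0,0],0.165],
    [[0,0,0],0.165],
    [[0,0,0],0.165],
    [[0,0,0],0.165],
    [[0,0,0],0.165],
    [[0,0,0],0.165],
    [[0,0,0],0]
  ]
}}

```text
clock: 12.65
eef_pos: [555.8, -324.3, 155.9]
eef_rot: [-180.0, 0.0, 5.0]
force: [-0.1, -0.3, 0.1]
opening: 47.9
grasp_force: 0.0
```

```bash
python3 - <<'E'
from h import *
S=capture("side");T=capture("top")
def cr(c,r0,r1,c0,c1,w,h): return cv2.resize(np.array(c["pixels"])[r0:r1,c0:c1,::-1],(w,h),interpolation=cv2.INTER_CUBIC)
np.savez("mnt.npz",T=T["pixels"],S=S["pixels"])
cv2.imwrite("pics/m3.png",np.hstack([cr(T,130,205,235,310,400,400),cr(S,185,260,222,297,400,400)]))
for k,z in(("ring_end",39),("ring",36),("mount",0)):
  for c in(S,T): print(k,[(round(r["p"],2),atz(c,r["location"],z)[:2].round(1)) for r in spotter.landmark_of(k,c) if np.linalg.norm(atz(c,r["location"],z)[:2]-(646,100))<70])
gl=[]
for c in(S,T):
    im=np.array(c["pixels"]).astype(int); m=(im[:,:,1]>1.15*im[:,:,0])&(im[:,:,1]>90)&(im[:,:,1]>1.05*im[:,:,2]); q=proj(c,(646,113,20)); yy,xx=np.mgrid[:400,:640]; m&=np.hypot(yy-q[0],xx-q[1])<22; gl.append(m.astype(np.float32)); print(m.sum(), atz(c,np.argwhere(m).mean(0),20)[:2].round(1))
E
```

```text
ring_end [(0.55, array([652.7,  65.3]))]
ring_end [(0.58, array([656.1,  63.1]))]
ring [(0.58, array([662.9,  62.9]))]
ring [(0.56, array([646.1, 110.4]))]
mount [(0.67, array([653.8, 106.9]))]
mount [(0.58, array([644.8, 113.8]))]
328 [649.2 107.1]
428 [646.2 112.4]
```

View pics/m3.png

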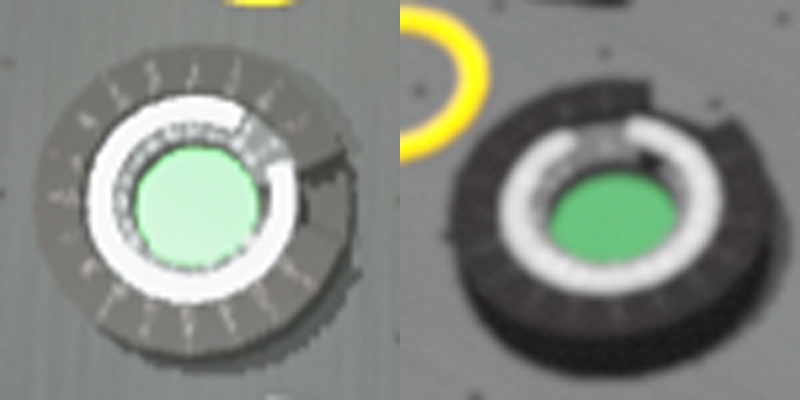

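```bash
cat > polar.py <<'E'
from h import *
def pol(c,ctr,r0,r1,z,a):
    im=cv2.cvtColor(np.array(c["pixels"])[:,:,::-1].copy(),cv2.COLOR_BGR2GRAY).astype(np.float32)
    out=[]
    for t in a:
        P=np.array([proj(c,(ctr[0]+r*np.cos(np.radians(t)),ctr[1]+r*np.sin(np.radians(t)),z)) for r in np.linspace(r0,r1,6)],np.float32)
        out.append(cv2.remap(im,P[:,1][None],P[:,0][None],cv2.INTER_LINEAR).mean())
    return np.array(out)
E
python3 - <<'E'
from polar import *
S=capture("side");T=capture("top")
a=np.arange(-120,-19,4); print("ang     ",a.tolist())
# centre refine: the bright ring outer edge & rim fit via score
for n,c in(("S",S),("T",T)):
    best=max(((pol(c,(x,y),46,52,42,np.arange(0,240,10)).mean()-pol(c,(x,y),59,64,44,np.arange(0,240,10)).mean()-pol(c,(x,y),34,38,42,np.arange(0,240,10)).mean()*0,x,y) for x in range(636,660,2) for y in range(102,124,2)));
    print(n,best, end=" ")
    sc=max((sum(pol(c,(x,y),86,90,44,np.arange(0,200,8))[:]*1.0)-sum(pol(c,(x,y),78,82,44,np.arange(0,200,8))),x,y) for x in range(636,660,2) for y in range(102,124,2)); print("rim",sc)
    print(n,"rim ",pol(c,(646,113),72,82,44,a).round().astype(int).tolist())
    print(n,"ring",pol(c,(646,113),46,52,42,a).round().astype(int).tolist())
E
```

```text
ang      [-120, -116, -112, -108, -104, -100, -96, -92, -88, -84, -80, -76, -72, -68, -64, -60, -56, -52, -48, -44, -40, -36, -32, -28, -24, -20]
S (np.float32(139.98427), 644, 114) rim (np.float32(604.9574), 638, 122)
S rim  [62, 60, 63, 94, 123, 124, 130, 135, 135, 135, 135, 119, 79, 68, 67, 67, 71, 71, 69, 69, 69, 70, 69, 69, 70, 71]
S ring [220, 221, 225, 225, 219, 215, 217, 218, 219, 219, 217, 212, 200, 167, 130, 119, 120, 121, 121, 117, 117, 138, 175, 202, 213, 216]
T (np.float32(124.18792), 644, 110) rim (np.float32(351.85352), 636, 108)
T rim  [120, 120, 119, 118, 113, 118, 118, 118, 117, 107, 79, 67, 102, 115, 115, 115, 118, 118, 114, 114, 115, 124, 115, 114, 114, 120]
T ring [247, 248, 248, 248, 246, 247, 250, 250, 251, 251, 249, 248, 248, 220, 166, 168, 182, 170, 160, 162, 191, 188, 192, 249, 249, 249]
```

Emit:
{"method": "arm_command", "body": {
  "motion": [
    [[0.001,0,0.05],0],
    [[0,0,0.05],0],
    [[0,0,0.03],0],
    [[0,0,0.009],0],
    [[0,0,0],0]
  ]
}}

```text
clock: 13.78
eef_pos: [557.1, -324.4, 17.1]
eef_rot: [-180.0, 0.0, 4.9]
force: [0.7, 0.9, 0.5]
opening: 47.9
grasp_force: 0.0
```

Emit:
{"method": "arm_command", "body": {
  "motion": [
    [[0,0,0],0],
    [[0,0,0],0],
    [[0,0,0],0],
    [[0,0,0],0],
    [[0,0,-0.01],0],
    [[0,0,-0.02],0],
    [[0,0,-0.04],0],
    [[0,0,-0.02],0],
    [[0,0,0],0]
  ],
  "jaw": 5,
  "newtons": 25
}}

```text
clock: 14.9
eef_pos: [558.4, -325.3, 110.3]
eef_rot: [179.8, -0.2, 4.9]
force: [0.1, -0.6, -1.1]
opening: 18.0
grasp_force: 24.6
```

Emit:
{"method": "arm_command", "body": {
  "motion": [
    [[0.0182,-0.0428,0],0],
    [[0.0182,-0.0428,0],0],
    [[0.0182,-0.0428,0],0],
    [[0.0182,-0.0428,0],0],
    [[0.0182,-0.0428,0],0],
    [[0.0182,-0.0428,0],0],
    [[0,0,0],-0.165],
    [[0,0,0],-0.165],
    [[0,0,0],-0.165],
    [[0,0,0],-0.165],
    [[0,0,0],-0.165],
    [[0,0,0],-0.165],
    [[0,0,0],-0.165],
    [[0,0,0],-0.165],
    [[0,0,0.02],-0.165],
    [[0,0,0.03],0],
    [[0,0,0.02],0],
    [[0,0,0],0]
  ]
}}

```text
clock: 17.15
eef_pos: [641.8, -58.5, 34.7]
eef_rot: [-179.7, -0.1, 90.0]
force: [0.2, -0.3, -1.4]
opening: 17.7
grasp_force: 24.6
```

Emit:
{"method": "arm_command", "body": {
  "motion": [
    [[0,0,0.012],0],
    [[0,0,0.004],0],
    [[0,0,0],0]
  ]
}}

```text
clock: 17.52
eef_pos: [643.7, -59.0, 21.1]
eef_rot: [180.0, 0.0, 90.0]
force: [0.1, 0.6, -0.1]
opening: 17.8
grasp_force: 24.6
```

Emit:
{"method": "arm_command", "body": {
  "motion": [
    [[0,0,0.002],0],
    [[0,0,0.001],0],
    [[0,0,0],0],
    [[0,0,0],0]
  ]
}}

```text
clock: 18.02
eef_pos: [643.8, -59.0, 18.1]
eef_rot: [180.0, 0.0, 90.0]
force: [0.3, -0.5, -1.4]
opening: 18.2
grasp_force: 24.6
```

Emit:
{"method": "arm_command", "body": {
  "motion": [
    [[0,0,0.0012],0],
    [[0,0,0],0]
  ]
}}

```text
clock: 18.27
eef_pos: [644.2, -59.1, 17.5]
eef_rot: [179.9, 0.0, 90.0]
force: [-0.0, 0.5, 3.1]
opening: 17.8
grasp_force: 24.7
```

Emit:
{"method": "arm_command", "body": {
  "motion": [
    [[0,0,0],0],
    [[0,0,0],0],
    [[0,0,-0.02],0],
    [[0,0,-0.04],0],
    [[-0.02,0,-0.04],0],
    [[-0.045,0,-0.0],0],
    [[0,0,0],0]
  ],
  "jaw": 55
}}

```text
clock: 19.15
eef_pos: [644.8, -127.4, 119.3]
eef_rot: [179.8, 0.1, 89.8]
force: [-0.6, 0.1, 0.3]
opening: 47.6
grasp_force: 0.0
```

```bash
python3 - <<'E'
from h import *
S,T=meas([("pick_neck",(644,-59),36),("pick_grip",(644,-124),36),("pick_tip",(644,-4),0),("bar_knob",(490,57),34)])
def cr(c,r0,r1,c0,c1,w,h): return cv2.resize(np.array(c["pixels"])[r0:r1,c0:c1,::-1],(w,h),interpolation=cv2.INTER_CUBIC)
cv2.imwrite("pics/m4.png",np.hstack([cr(T,130,230,250,350,400,400),cr(S,150,250,240,340,400,400)]))
E
```

```text
pick_neck miss [186.3, 293.2] None
pick_grip miss [170.0, 304.6] None
pick_tip miss [202.0, 282.2] None
bar_knob miss [234.2, 315.8] None
```

View pics/m4.png

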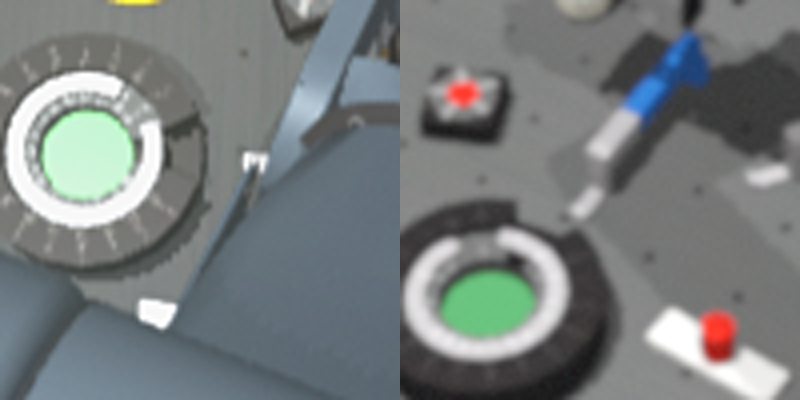

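```bash
python3 - <<'E'
from h import *
S=capture("side")
for k,z in(("pick_neck",36),("pick_grip",36),("pick_tip",0),("ring_end",39),("mount",0)):
    print(k,[(round(r["p"],2),atz(S,r["location"],z)[:2].round(1)) for r in spotter.landmark_of(k,S) if abs(atz(S,r["location"],z)[0]-645)<40])
for p in((201.25,269.5),(208.75,283.75)): print("slot edge",atz(S,p,44).round(1))
im=np.array(S["pixels"]).astype(int)
m=((im[:,:,2]>110)&(im[:,:,0]<.6*im[:,:,2])).astype(np.uint8); m[:, :290]=0;m[:,325:]=0;m[:150]=0;m[190:]=0
print(m.sum(),atz(S,np.argwhere(m).mean(0),44).round(1))
E
```

```text
pick_neck [(0.72, array([638.4, -57.1]))]
pick_grip [(0.9, array([ 646. , -119.9]))]
pick_tip [(0.71, array([647.2,   1.7]))]
ring_end [(0.7, array([655.6,  68.7]))]
mount [(0.96, array([639. , 113.4]))]
slot edge [665.7  37.4  44. ]
slot edge [615.   40.4  44. ]
193 [ 639.4 -130.9   44. ]
```

Emit:
{"method": "arm_command", "body": {
  "motion": [
    [[0.018,-0.0005,0.04],0],
    [[0,0,0.04],0],
    [[0,0,0.017],0],
    [[0,0,0.005],0],
    [[0,0,0],0]
  ]
}}

```text
clock: 20.58
eef_pos: [644.0, -106.5, 15.6]
eef_rot: [179.9, 0.0, 90.0]
force: [0.3, 0.0, -0.4]
opening: 47.6
grasp_force: 0.0
```

Emit:
{"method": "arm_command", "body": {
  "motion": [
    [[0,0,0],0],
    [[0,0,0],0],
    [[0,0,0],0],
    [[0,0,0],0],
    [[0,0,-0.005],0],
    [[0,0,-0.01],0],
    [[0,0,-0.009],0],
    [[0,0,0],0],
    [[0,0,0],0]
  ],
  "jaw": 5,
  "newtons": 50
}}

```text
clock: 21.7
eef_pos: [643.1, -106.0, 39.0]
eef_rot: [180.0, 0.0, 90.0]
force: [-0.2, -0.1, -1.2]
opening: 17.2
grasp_force: 49.4
```

```bash
python3 - <<'E'
from h import *
S,T=capture("side"),capture("top")
for k,z in(("pick_neck",61),("pick_grip",61),("pick_tip",25)):
  for n,c in(("S",S),("T",T)):
    print(k,n,[(round(r["p"],2),atz(c,r["location"],z)[:2].round(1)) for r in spotter.landmark_of(k,c) if abs(atz(c,r["location"],z)[0]-645)<40])
def cr(c,r0,r1,c0,c1,w,h): return cv2.resize(np.array(c["pixels"])[r0:r1,c0:c1,::-1],(w,h),interpolation=cv2.INTER_CUBIC)
cv2.imwrite("pics/m5.png",np.hstack([cr(T,130,230,250,350,400,400),cr(S,150,250,240,340,400,400)]))
E
```

```text
pick_neck S [(0.64, array([642. , -62.9]))]
pick_neck T []
pick_grip S [(0.49, array([ 640.6, -119.2]))]
pick_grip T []
pick_tip S [(0.73, array([684.9, 359.9])), (0.62, array([654.7, 107.5])), (0.51, array([647.5,  -2.8]))]
pick_tip T []
```

View pics/m5.png

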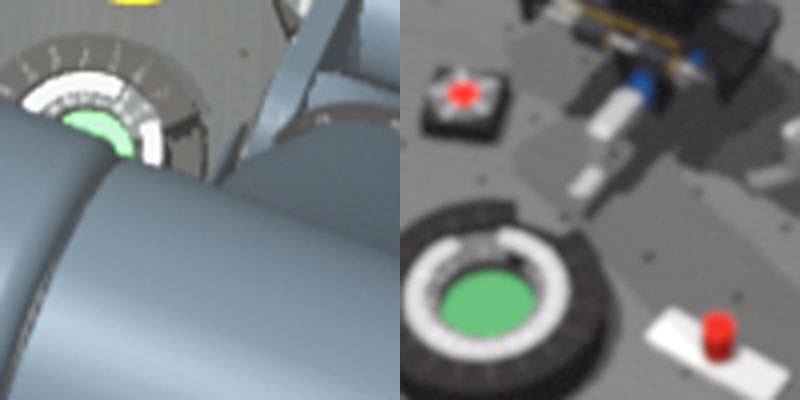

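Emit:
{"method": "arm_command", "body": {
  "motion": [
    [[0.02,0.0005,0],0],
    [[0.02,0,0],0],
    [[0.01,0,0],0],
    [[0.01,0,0],0],
    [[0.01,0,0],0],
    [[0.011,0,0],0],
    [[0,0,0],0]
  ]
}}

```text
clock: 22.98
eef_pos: [643.8, -24.1, 38.9]
eef_rot: [180.0, -0.0, 90.1]
force: [0.6, 0.8, -2.1]
opening: 17.3
grasp_force: 49.4
```

```bash
python3 - <<'E'
from h import *
S=capture("side")
im=np.array(S["pixels"])[175:250,232:307,::-1]
cv2.imwrite("pics/m6.png",cv2.resize(im,(600,600),interpolation=cv2.INTER_CUBIC))
o=env.get_obs();print(np.round(o["eef_pos"],1),np.round(o["force"],1))
for p in((644,79,23),(644,79,32),(644,74.5,32),(644,49,28),(644,112.5-43,36),(644,112.5-43,42),(644,112.5-55,42)): q=proj(S,p); print(p,((q-(175,232))*8).round())
E
```

```text
[643.8 -24.7  38.9] [-0.5 -0.3 -1.3]
(644, 79, 23) [348. 291.]
(644, 79, 32) [333. 289.]
(644, 74.5, 32) [324. 296.]
(644, 49, 28) [283. 336.]
(644, 69.5, 36) [307. 303.]
(644, 69.5, 42) [297. 301.]
(644, 57.5, 42) [274. 320.]
```

View pics/m6.png

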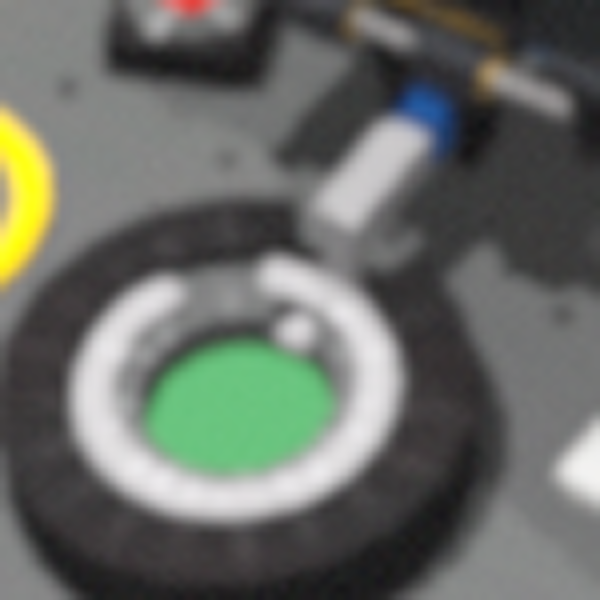

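Emit:
{"method": "arm_command", "body": {
  "motion": [
    [[0,0,-0.005],0],
    [[0,0,-0.003],0],
    [[0,0,-0.003],0],
    [[0,0,-0.003],0],
    [[0,0,-0.003],0],
    [[0,0,-0.004],0],
    [[0,0,-0.004],0],
    [[0,0,0],0],
    [[0,0,0],0],
    [[0,0,0],0]
  ]
}}

```text
clock: 24.28
eef_pos: [643.6, -25.0, 63.7]
eef_rot: [-180.0, -0.0, 90.0]
force: [-0.4, -0.1, -1.7]
opening: 17.3
grasp_force: 49.4
```

```bash
python3 - <<'E'
from h import *
S=capture("side")
im=np.array(S["pixels"])[175:250,232:307,::-1]
cv2.imwrite("pics/m7.png",cv2.resize(im,(600,600),interpolation=cv2.INTER_CUBIC))
E
```

```text
(no output)
```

View pics/m7.png

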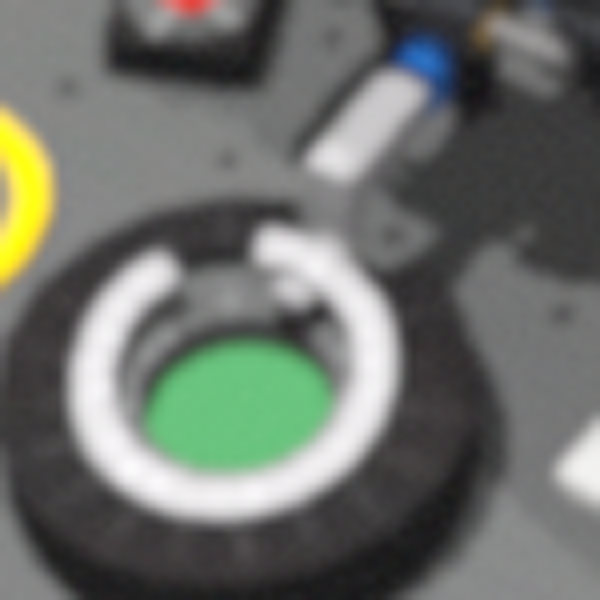

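Emit:
{"method": "arm_command", "body": {
  "motion": [
    [[-0.003,0,0],0],
    [[-0.003,0,0],0],
    [[-0.003,0,0],0],
    [[-0.003,0,0],0],
    [[-0.003,0,0],0],
    [[-0.003,0,0],0],
    [[-0.002,0,0],0],
    [[0,0,0],0]
  ]
}}

```text
clock: 25.32
eef_pos: [643.7, -45.3, 63.9]
eef_rot: [180.0, 0.0, 90.0]
force: [-0.5, 0.3, -2.2]
opening: 17.7
grasp_force: 49.4
```

```bash
cat > r.py <<'E'
from polar import *
import sys
S=capture("side")
im=np.array(S["pixels"])[175:250,232:307,::-1]
cv2.imwrite("pics/"+sys.argv[1],cv2.resize(im,(600,600),interpolation=cv2.INTER_CUBIC))
print("end",[(round(r["p"],2),np.round((np.array(r["location"])-(175,232))*8)) for r in spotter.landmark_of("ring_end",S)])
for y in (60,56,52,48): print(y, ((proj(S,(654,y,47))-(175,232))*8).round())
E
python3 r.py m8.png
```

```text
end [(0.89, array([663., 884.])), (0.79, array([ 274., -225.])), (0.77, array([234., 320.]))]
60 [259. 292.]
56 [252. 298.]
52 [244. 304.]
48 [237. 310.]
```

View pics/m8.png

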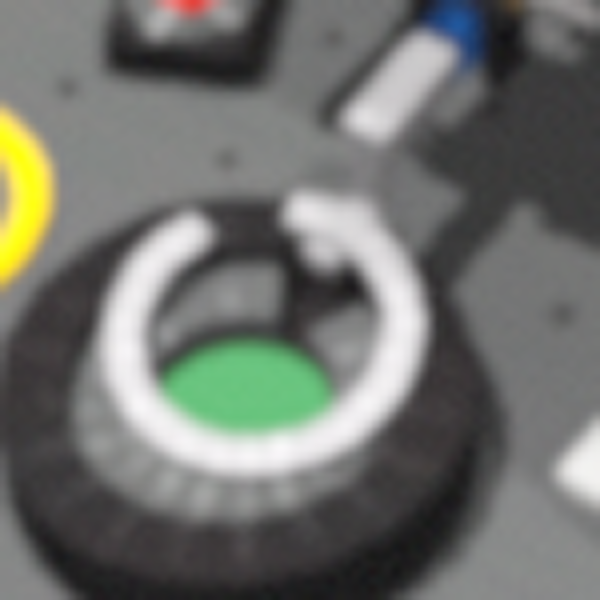

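Emit:
{"method": "arm_command", "body": {
  "motion": [
    [[0,0,0.003],0],
    [[0,0,0.003],0],
    [[0,0,0.003],0],
    [[0,0,0.003],0],
    [[0,0,0.003],0],
    [[0,0,0.003],0],
    [[0,0,0.003],0],
    [[0,0,0],0]
  ]
}}

```text
clock: 26.42
eef_pos: [643.5, -45.0, 42.5]
eef_rot: [-180.0, -0.0, 90.0]
force: [0.3, -0.6, -1.8]
opening: 17.6
grasp_force: 49.4
```

```bash
python3 r.py m9.png
```

```text
end [(0.93, array([683., 878.])), (0.88, array([222., 312.])), (0.64, array([ 281., -251.])), (0.62, array([307., 335.]))]
60 [259. 292.]
56 [252. 298.]
52 [244. 304.]
48 [237. 310.]
```

View pics/m9.png

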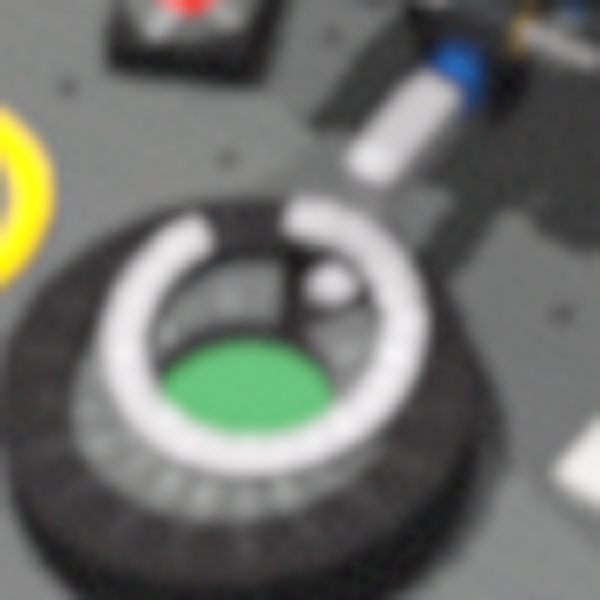

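Emit:
{"method": "arm_command", "body": {
  "motion": [
    [[0,0,0.003],0],
    [[-0.005,0,0],0],
    [[-0.01,0,0],0],
    [[-0.015,0,0],0],
    [[-0.02,0,0],0],
    [[-0.025,0,0],0],
    [[-0.01,0,0],0],
    [[0,0,0.015],0],
    [[0,0,0.006],0],
    [[0,0,0],0]
  ]
}}

```text
clock: 27.78
eef_pos: [642.6, -128.8, 17.5]
eef_rot: [-179.8, -0.1, 90.1]
force: [-0.4, -0.6, -0.4]
opening: 17.5
grasp_force: 49.4
```

Emit:
{"method": "arm_command", "body": {
  "motion": [
    [[0,0,0.001],0],
    [[0,0,0],0],
    [[0,0,0.001],0],
    [[0,0,0],0]
  ]
}}

```text
clock: 28.28
eef_pos: [643.7, -130.0, 16.9]
eef_rot: [180.0, 0.0, 90.0]
force: [0.1, -0.6, -0.4]
opening: 17.7
grasp_force: 49.4
```

Emit:
{"method": "arm_command", "body": {
  "motion": [
    [[0,0,0],0],
    [[0,0,0],0],
    [[0,0,0],0],
    [[0,0,-0.02],0],
    [[0,0,-0.04],0],
    [[-0.02,0,-0.04],0],
    [[-0.06,0,-0.04],0],
    [[-0.06,0,0],0],
    [[-0.06,0,0],0],
    [[-0.06,0,0],0],
    [[-0.06,0,0],0],
    [[0,0,0],0],
    [[0,0,0],0]
  ],
  "jaw": 55
}}

```text
clock: 29.9
eef_pos: [643.4, -441.7, 152.3]
eef_rot: [180.0, -0.0, 90.0]
force: [0.3, 0.2, -0.1]
opening: 47.7
grasp_force: 0.0
```

```bash
python3 - <<'E'
from h import *
S,T=meas([("pick_neck",(643,-83),36),("pick_grip",(643,-148),36),("pick_tip",(643,-28),0),("bar_knob",(490,57),34),("ring_end",(648,45),47),("ring",(646,93),40)])
def cr(c,r0,r1,c0,c1,w,h): return cv2.resize(np.array(c["pixels"])[r0:r1,c0:c1,::-1],(w,h),interpolation=cv2.INTER_CUBIC)
cv2.imwrite("pics/m10.png",np.hstack([cr(T,130,230,250,350,400,400),cr(S,150,250,240,340,400,400)]))
E
```

```text
pick_neck [642.7 -75.7  38.4] 11.1 | S [638.2 -78.6] T [648.5 -74. ]
pick_grip [ 641.2 -144.2   55.1] 5.6 | S [ 648.1 -161.4] T [ 648.3 -145.5]
pick_tip miss None [177.6, 320.2]
bar_knob [486.2  63.8  43.6] 0.6 | S [489.8  57.8] T [486.6  64.6]
ring_end [650.4  49.6  60.4] 1.6 | S [658.2  41. ] T [652.7  50.4]
ring [650.7  87.4  52.6] 2.2 | S [656.1  79.5] T [654.7  89.3]
```

View pics/m10.png

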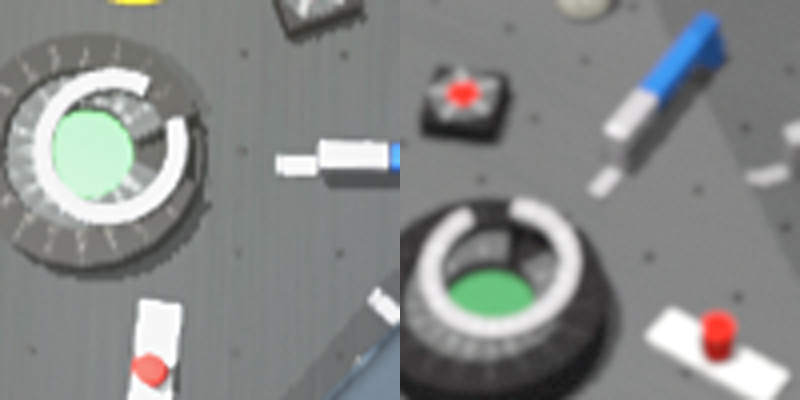

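The picture shows the ring end lying on the rim, the pick standing level on the bench with its toe well clear of the mount, and the bar on the bench. I'm handing the job in.

```bash
python3 -c "
from plant import env
print(env.job_done())"
```

```text
the job is handed in; nothing more can be done
None
```

I handed the job in with about 42 s of the 72 s left. In the last pictures the ring's end lies on the rim, the pick stands on the bench clear of the mount, and the bar is on the bench; the hand-in returned no verdict, so I don't know how it was judged.

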